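# Mount a tape roll on the unwinder and lock it with the quarter-turn hub cap

### The arm

A 6-joint arm with a two-finger parallel gripper is mounted at the origin on the work surface; the furniture and walls round the work are solid. World frame = base frame: x ahead of the robot, y to its left, z up, the work surface at z = 0. Lengths are in m, angles in rad, forces in N, time in s.
With the tool pointing down it reaches from about 0.275 to 0.875 m from the base axis. Payload 12.5 kg.
Tool frame: the origin (TCP) lies on the centre line of the jaws, within the pads' length; the fingertips stand r.finger_overhang ahead of it and the grasp point (between the pads) lies 3 mm ahead of it (r.finger_overhang is the distance from the TCP to the fingertips, in m); z points along the fingers, y is the direction in which the jaws open and shut (so a half turn about z gives the same grasp; the last joint's range is limited). The gripper opens to 85 mm and grips with 20 to 120 N. Pads are 22 mm wide; open, the fingers measure 114 mm over their backs; the gripper's body (76 mm by 85 mm) begins 54 mm behind the grasp point. The pads swing forward as they close: fully open they stand 13 mm farther back than shut.
Start: joints at [1.074, 0.351, 1.652, -0, 1.139, -0.085], TCP at [0.22, 0.504, 0.253] pointing down, gripper open.
Joint ranges: [-2.75, 2.75], [-0.79, 2.1], [0.01, 2.65], [-1.57, 4.71], [0.07, 3.14], [-2.87, 2.87]. Speed limits (rad/s): [2.22, 2.22, 2.79, 3.14, 3.14, 3.14].

### API

Orientations are given as a unit quaternion [x, y, z, w].
In Python, from cell import r, optics gives the robot as it stands. The module is installed in compiled form; this text tells all that it offers. Calls block until the motion is done:
- r.move_to(position, orientation): joint-space move of the TCP to a pose.
- r.move_linear(position, rot=None, vel=0.15): straight line of the TCP; rot=None keeps the orientation; vel is the mean speed in m/s.
- r.set_joints(angles): joint-space move.
- r.set_gripper(opening, squeeze=None): opening from 0.0 (shut) to 1.0 (fully open); squeeze is the grip in N (None keeps the last); returns when the fingers have stopped.
- r.sleep(seconds).
- r.inverse_kinematics(position, orientation): joint angles nearest the present ones, or None.
- optics.get_image(name): name is "scene" or "top" or "wrist"; returns a dict with "pixels" (480x640x3 uint8, red, green, blue), "depth" (480x640 float32, m along the optical axis (not along the pixel's ray), 0 where there is no reading), "fx", "fy", "cx", "cy" (pixels), "camera_from_world" (4x4, takes a point from world to camera coordinates); the wrist camera has in their place "mount" (4x4, takes a point from camera to tool coordinates, whose origin is the TCP and whose axes are the flange's). Camera axes: x right, y down, z forward; pixel columns grow to the right and rows downward; lengths in m; the calibration is good to about 2 mm. The wrist camera is an equidistant fisheye: a pixel r from the principal point sees the ray r / f radians off the axis. A picture is of the moment at which its call begins: read the wrist's pose just before it.
A pose or a line that the arm cannot do raises r.PlanningError and nothing moves.
- r.hand_in(): hands the job in, once; it reports no verdict.
Readings, each from a call of its own:
- r.current_t(): time.
- r.current_q(): joint angles.
- r.current_qvel(): joint speeds.
- r.current_effort(): joint torques, N m.
- r.current_tool_pos(): TCP position.
- r.current_ee_rot(): TCP orientation.
- r.current_contact_force(): force on the tool from outside, world axes, zero at the start.
- r.current_torque(): the same for the moment, N m.
- r.current_opening(): opening from 0.0 (shut) to 1.0 (fully open).
Only numpy, scipy, OpenCV 4.12 (cv2) and the standard library are available. Lean on these libraries where they do the work, as an engineer would, in place of code of your own. Each camera call takes 0.05 s, during which the arm holds its last target.

### The job

Put the cream masking tape roll flat on the tape unwinder's round brake plate, over the centre post. Then fit the hub cap that is parked on the black roll: pass its T-shaped end through the slot in the post (find the slot by feel, the post may be left turned a little), press it down against the spring until the T meets the bottom of the post, turn it a quarter turn clockwise seen from above, and let it rise so that it stays locked and holds the roll down. Never force the cap against the unwinder, and leave everything else where it stands.

Things in the scene. Friction and masses are not known exactly. Their poses are not given: they have to be found in the camera images.
- unwinder: Tape unwinder, heavy, does not move: grey base plate 196 x 150 mm (x -81 to +115 mm, y -75 to +75 mm), its top 15 mm over the table. Origin on the table, on the axis of the centre post; z up, x towards the cutter bar.
- unwinder_axis (a point): Point on the unwinder's axis at the top of the free brake plate, 46 mm over the table; axes as the unwinder's. The aluminium brake plate is a ring of 120 mm diameter with a 59 mm hole round the post. It is sprung and goes straight down, at most 25 mm: it gives way above about 8 N (less the weight lying on it), then 0.4 N more per mm.
- post_foot (a point): Foot of the steel centre post on the unwinder's axis, 15 mm over the table; axes as the unwinder's. The post, 54 mm in diameter, is clamped firm, but not measured: its top was left 54 to 66 mm over the table, and it was left turned by up to 20 degrees either way. Its top has a central slot, 39 x 13 mm, long side along x but for that turn; two red dots flank it. Its inside: see t_head.
- cutter_top (a point): Top of the unwinder's upright steel cutter bar, 69 mm over the table, 70 mm wide along the unwinder's y, 16 mm deep, 94 mm from the axis on its +x side. Not needed for the job.
- roll_center (a point): Centre, half-way up, of the cream masking tape roll: outer diameter 110 mm (the loose tape end on its +x side stands out 3 to 4 mm more), hole 76 mm, wall 16 mm thick, 50 mm high, about 0.27 kg, lying flat; z up. It can be gripped across its wall from above. On the free brake plate this point is 71 mm over the table.
- cap_grip (a point): Centre of the blue wing grip on the hub cap: 44 mm long (along x), 14 mm thick (along y), 31 mm high; z up, 15 mm below the wing's top. A hub of 34 mm diameter begins 15 mm below it; the flat underside of the aluminium flange (92 mm diameter, 7 mm thick) is 31 mm below it. About 0.16 kg. At first the cap stands on the black roll, its stem in the hole.
- t_head (a point): Centre of the cap's T-head, 73.5 mm under cap_grip, on a 9 mm stem; same axes: 36 (x) x 10 (y) x 7 (z) mm, lower edges chamfered. In the post: lip 14.5 mm thick, under it a pocket 9 mm high, its floor 23.5 mm below the post's top. There the T turns only clockwise seen from above, 90 degrees to a stop; let up, it then rises into a groove 15 mm wide, 2.5 mm deep, across the slot, and stays.
- spare_roll: Black tape roll, 104 mm in diameter, 69 mm high, hole about 78 mm, lying flat; the hub cap is parked on it. Origin at the centre of its underside. Bystander.
- solvent: Clear flat bottle with black cap, 31 x 57 x 138 mm, standing. Origin at its underside. Bystander.
- cork: Cork block 60 x 100 x 34 mm. Origin at its underside. Bystander.
- glue: White and blue glue stick, 31 mm diameter, 96 mm high, standing. Origin at its underside. Bystander.
- tape_measure: Yellow tape measure 64 x 72 x 25 mm. Origin at its underside. Bystander.
- stapler: Grey stapler 36 x 150 x 58 mm. Origin at its underside. Bystander.
- pin_tin: Round tin, 60 mm diameter, 32 mm high. Origin at its underside. Bystander.
Not all that is in view belongs to the job. Of the things that look like the unwinder, the larger one is meant.

How it is judged:
On the way, in this order (a step that is already met when the one before it is completed fails the run):
1. the tape roll lies flat on the brake plate, round the centre post (horizontal distance between roll_center and unwinder_axis below 0.01 m and z of roll_center in the frame of unwinder below 0.0735 m and angle between roll_center's own z axis and vertical below 0.06 rad), for 0.2 s.
2. the cap's T has passed through the slot and the cap presses the roll down against the spring, not yet turned (z of cap_grip in the frame of unwinder below 0.123 m and horizontal distance between cap_grip and unwinder_axis below 0.006 m and angle between the x axis of cap_grip and the x axis of unwinder, either way round below 0.52 rad).
At the end, for the whole second after the job is handed in: Cap locked: wing within 0.52 rad of the unwinder's y axis, grip centre under 125.5 mm over the table (T held under the lip), within 6 mm of the axis, tilt under 0.08 rad; roll on the brake plate within 10 mm of the axis, tilt under 0.08 rad, centre under 69.5 mm (pressed below its free height) (angle between the x axis of cap_grip and the y axis of unwinder, either way round below 0.52 rad and z of cap_grip in the frame of unwinder below 0.1255 m and horizontal distance between cap_grip and unwinder_axis below 0.006 m and angle between each of cap_grip, roll_center's own z axis and vertical below 0.08 rad and horizontal distance between roll_center and unwinder_axis below 0.01 m and z of roll_center in the frame of unwinder below 0.0695 m); the robot touches nothing.
It fails at once if the hub cap is forced against the unwinder with more than 30 N (contact force between hub_cap and unwinder above 30 N).
It fails at once if a bystander is moved by more than 30 mm (distance of any of spare_roll, solvent, cork, glue, tape_measure, stapler, pin_tin from where it was at the start of the episode above 0.03 m).
It also fails if it takes over 72 s, if anything falls off the work surface, if the arm or the gripper's body presses on something with over 40 N, if the wrist force passes 120 N, or if a joint passes its speed limit or range.

## Working session

There is one attempt and no reset: what is moved stays moved. The work goes in short steps, each a Python script; the robot and the scene stay as the last script left them, time stands still between calls to the robot, and variables do not carry over. Pictures are saved under pics/ and viewed, and the job is handed in when it is done.

```bash
mkdir -p pics; ls
python3 - <<'E'
from cell import r, optics
import cv2,numpy as np,pickle
print(r.current_t(), r.finger_overhang, r.current_ee_rot(), r.current_tool_pos())
for n in("scene","top","wrist"):
    d=optics.get_image(n); pickle.dump(d,open(f'{n}0.pkl','wb'))
    cv2.imwrite(f'pics/{n}0.png',d['pixels'][:,:,::-1])
    print(n,d['fx'],d['cx'],d['cy'],d.get('camera_from_world',d.get('mount')))
E
```

```text
pics
0.0 0.022 [ 2.04467764e-01  9.78873109e-01 -5.84523838e-04 -1.66699288e-04] [0.21997837 0.50375567 0.25273311]
scene 438.03196967446644 320.6259757133984 240.51915755807784 [[ 0.88681131 -0.46195509 -0.01277508 -0.46874354]
 [-0.21536381 -0.38865767 -0.89585916  0.18145096]
 [ 0.40888156  0.79720933 -0.44415443  0.96725951]
 [ 0.          0.          0.          1.        ]]
top 616.305577669475 307.6558944785335 234.23503224520894 [[ 0.0071808  -0.9999575   0.00578144 -0.00415377]
 [-0.97180437 -0.00834103 -0.23564102  0.52967107]
 [ 0.23567923 -0.00392634 -0.97182297  1.52848151]
 [ 0.          0.          0.          1.        ]]
wrist 371.64829954431775 321.3316937682975 246.59835027805775 [[ 1.56309196e-04 -9.64806150e-01 -2.62962105e-01  6.64159697e-02]
 [ 9.99999942e-01  7.11498868e-05  3.33368715e-04 -3.21019319e-04]
 [-3.02926462e-04 -2.62962142e-01  9.64806105e-01 -1.21001763e-01]
 [ 0.00000000e+00  0.00000000e+00  0.00000000e+00  1.00000000e+00]]
```

View pics/scene0.png

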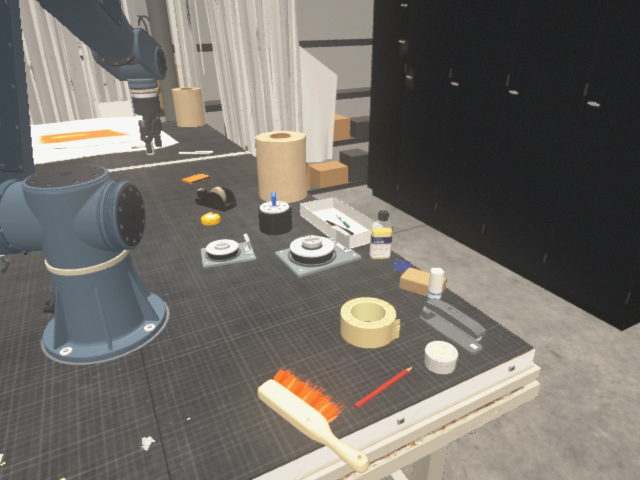

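View pics/top0.png

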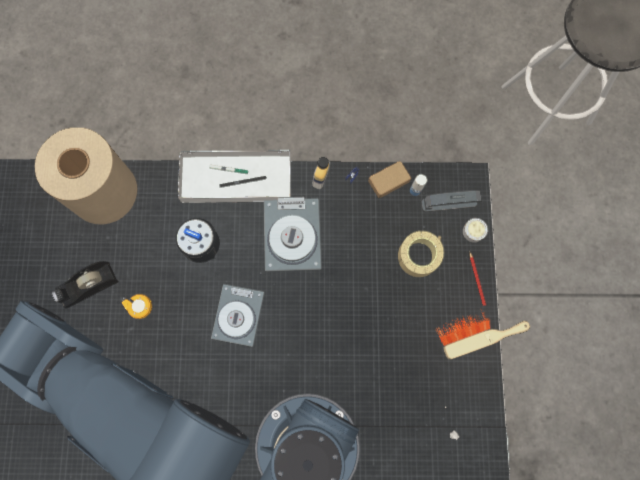

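View pics/wrist0.png

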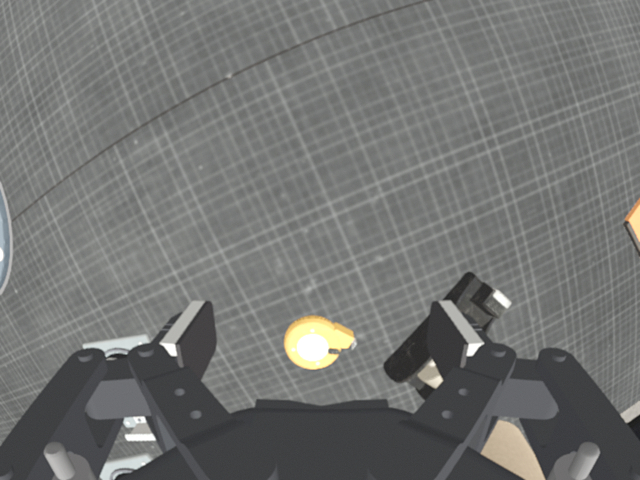

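The top view shows the large unwinder at (292,237), the cream roll at (420,254) and the cap on the black roll at (195,238). The smaller decoy is at (236,318). Next I'll measure these.

```bash
cat > h.py <<'E'
import cv2,numpy as np,pickle
from scipy.spatial.transform import Rotation as R
def pin_ray(d,uv):
    T=np.linalg.inv(d['camera_from_world']);uv=np.atleast_2d(uv).astype(float)
    c=np.c_[(uv[:,0]-d['cx'])/d['fx'],(uv[:,1]-d['cy'])/d['fy'],np.ones(len(uv))]
    return T[:3,3],c@T[:3,:3].T
def fish_ray(d,uv,p,q):
    uv=np.atleast_2d(uv).astype(float);x=(uv[:,0]-d['cx'])/d['fx'];y=(uv[:,1]-d['cy'])/d['fy']
    th=np.hypot(x,y);s=np.sin(th)/np.maximum(th,1e-9)
    c=np.c_[x*s,y*s,np.cos(th)];M=d['mount'];Q=R.from_quat(q).as_matrix()
    return Q@M[:3,3]+p, c@(Q@M[:3,:3]).T
def plane(o,v,z): return o+v*((z-o[2])/v[:,2])[:,None]
def down(yaw): # tool z down, tool y axis at world angle yaw
    y=np.array([np.cos(yaw),np.sin(yaw),0]);z=np.array([0,0,-1.]);x=np.cross(y,z)
    return R.from_matrix(np.c_[x,y,z]).as_quat()
def cloud(d):
    v,u=np.mgrid[0:480,0:640];o,r=pin_ray(d,np.c_[u.ravel(),v.ravel()])
    return (o+r*d['depth'].reshape(-1,1)).reshape(480,640,3)
def ell(m):
    cs,_=cv2.findContours(m.astype(np.uint8),cv2.RETR_EXTERNAL,cv2.CHAIN_APPROX_NONE)
    return max(cs,key=cv2.contourArea)[:,0,:]
def circ(P):
    A=np.c_[2*P[:,:2],np.ones(len(P))];s=np.linalg.lstsq(A,(P[:,:2]**2).sum(1),rcond=None)[0]
    return s[:2],np.sqrt(s[2]+s[:2]@s[:2])
E
python3 - <<'E'
from h import *
d=pickle.load(open('top0.pkl','rb'));im=d['pixels'];C=cloud(d)
def box(u0,u1,v0,v1):
    m=np.zeros((480,640),bool);m[v0:v1,u0:u1]=1;return m
Z=C[:,:,2]
print('table z',np.median(Z[280:300,340:380]))
for n,b in dict(roll=(385,455,220,290),unw=(255,330,190,280),black=(165,225,205,275)).items():
    z=Z[box(*b)];h,e=np.histogram(z,np.arange(0,.16,.005));print(n,[(round(float(a),3),int(k)) for a,k in zip(e,h) if k>20])
# roll top ring
m=box(385,455,215,290)&(Z>.04)&(Z<.06);
P=plane(*pin_ray(d,ell(m)),.050);print('roll',circ(P))
m=box(255,330,190,280)&(Z>.036)&(Z<.06)&(im.min(2)>120)
P=plane(*pin_ray(d,ell(m)),.046);P=P[:];print('plate',circ(P))
c,rad=circ(P);k=abs(np.hypot(*(P[:,:2]-c).T)-rad)<.003;print(circ(P[k]),k.mean())
b=box(165,225,205,275)
blue=b&(im[:,:,2].astype(int)-im[:,:,0]>60);c=ell(blue);print('blue',blue.sum())
r_=cv2.minAreaRect(c.astype(np.float32));bp=plane(*pin_ray(d,cv2.boxPoints(r_)),.115+.0);print('wing box',bp, 'z',np.percentile(Z[blue],[5,50,95]))
m=b&(Z>.068)&(Z<.085);P=plane(*pin_ray(d,ell(m)),.076);print('flange',circ(P))
# base plate
o=cv2.resize(im[170:290,150:460],None,fx=2.5,fy=2.5,interpolation=cv2.INTER_CUBIC);cv2.imwrite('pics/topcrop.png',o[:,:,::-1])
E
```

```text
table z -0.0003913736375577015
roll [(0.0, 1414), (0.005, 274), (0.01, 49), (0.015, 37), (0.02, 26), (0.025, 40), (0.03, 36), (0.035, 41), (0.04, 121), (0.045, 388), (0.05, 335), (0.055, 58)]
unw [(0.0, 967), (0.005, 394), (0.01, 879), (0.015, 850), (0.02, 304), (0.025, 77), (0.03, 41), (0.035, 120), (0.04, 518), (0.045, 599), (0.05, 127), (0.055, 56), (0.06, 149), (0.065, 147), (0.07, 39)]
black [(0.0, 946), (0.005, 173), (0.02, 21), (0.05, 27), (0.055, 25), (0.06, 65), (0.065, 185), (0.07, 372), (0.075, 388), (0.08, 106), (0.085, 31), (0.11, 46), (0.115, 33)]
roll (array([ 0.48741441, -0.29519998]), np.float64(0.05568515069253939))
plate (array([0.52517296, 0.04163167]), np.float64(0.058788399271961604))
(array([0.52517296, 0.04163167]), np.float64(0.058788399271961604)) 1.0
blue 102
wing box [[0.51868197 0.31166304 0.115     ]
 [0.53258212 0.30644976 0.115     ]
 [0.51374855 0.26358882 0.115     ]
 [0.49992702 0.26887911 0.115     ]] z [0.10121694 0.11376021 0.11953713]
flange (array([0.51619035, 0.2876415 ]), np.float64(0.047719227756026474))
```

View pics/topcrop.png

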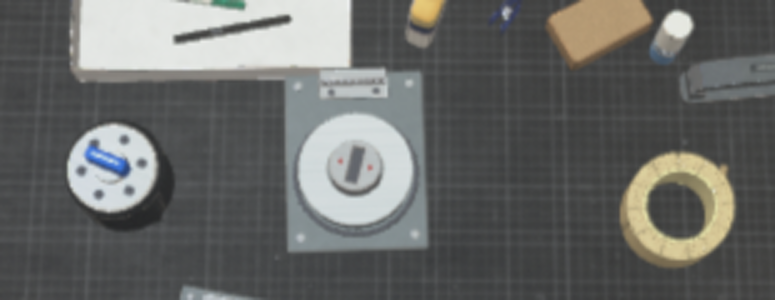

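Run:
```python
from h import *
from cell import r
for nm,p in dict(unw=(.525,.042,.15),cap=(.516,.288,.13),roll=(.44,-.295,.1)).items():
    for y in range(-180,180,30):
        q=r.inverse_kinematics(list(p),list(down(np.radians(y))))
        print(nm,y,None if q is None else np.round(q,2))
```

```text
unw -180 None
unw -150 [-0.01  0.44  1.8  -0.    0.89  2.61]
unw -120 [-0.01  0.44  1.8  -0.    0.89  2.09]
unw -90 [-0.01  0.44  1.8  -0.    0.89  1.56]
unw -60 [-0.01  0.44  1.8  -0.    0.89  1.04]
unw -30 [-0.01  0.44  1.8  -0.    0.89  0.52]
unw 0 [-0.01  0.44  1.8  -0.    0.89 -0.01]
unw 30 [-0.01  0.44  1.8  -0.    0.89 -0.53]
unw 60 [-0.01  0.44  1.8  -0.    0.89 -1.06]
unw 90 [-0.01  0.44  1.8  -0.    0.89 -1.58]
unw 120 [-0.01  0.44  1.8  -0.    0.89 -2.1 ]
unw 150 [-0.01  0.44  1.8  -0.    0.89 -2.63]
cap -180 [ 0.43  0.57  1.64 -0.    0.93 -2.71]
cap -150 None
cap -120 [ 0.43  0.57  1.64 -0.    0.93  2.52]
cap -90 [ 0.43  0.57  1.64 -0.    0.93  2.  ]
cap -60 [ 0.43  0.57  1.64 -0.    0.93  1.48]
cap -30 [ 0.43  0.57  1.64 -0.    0.93  0.95]
cap 0 [ 0.43  0.57  1.64 -0.    0.93  0.43]
cap 30 [ 0.43  0.57  1.64 -0.    0.93 -0.09]
cap 60 [ 0.43  0.57  1.64 -0.    0.93 -0.62]
cap 90 [ 0.43  0.57  1.64 -0.    0.93 -1.14]
cap 120 [ 0.43  0.57  1.64 -0.    0.93 -1.66]
cap 150 [ 0.43  0.57  1.64 -0.    0.93 -2.19]
roll -180 [-0.68  0.53  1.82 -0.    0.79  2.46]
roll -150 [-0.68  0.53  1.82 -0.    0.79  1.94]
roll -120 [-0.68  0.53  1.82 -0.    0.79  1.42]
roll -90 [-0.68  0.53  1.82 -0.    0.79  0.89]
roll -60 [-0.68  0.53  1.82 -0.    0.79  0.37]
roll -30 [-0.68  0.53  1.82 -0.    0.79 -0.15]
roll 0 [-0.68  0.53  1.82 -0.    0.79 -0.68]
roll 30 [-0.68  0.53  1.82 -0.    0.79 -1.2 ]
roll 60 [-0.68  0.53  1.82 -0.    0.79 -1.73]
roll 90 [-0.68  0.53  1.82 -0.    0.79 -2.25]
roll 120 [-0.68  0.53  1.82 -0.    0.79 -2.77]
roll 150 None
```

Run:
```python
from h import *
from cell import r,optics
for i,y in enumerate((90,-90)):
    r.move_to([.525,.0418,.15],list(down(np.radians(y))))
    p,q=r.current_tool_pos(),r.current_ee_rot()
    d=optics.get_image('wrist');d['p']=p;d['q']=q;pickle.dump(d,open(f'wu{i}.pkl','wb'))
    cv2.imwrite(f'pics/wu{i}.png',d['pixels'][:,:,::-1]);print(r.current_t(),p)
print(r.current_contact_force())
```

```text
2.225 [0.52506184 0.04244044 0.15016883]
4.925 [0.52500515 0.04183563 0.14999994]
[ 0.09292718 -0.60301331 -0.7728023 ]
```

View pics/wu0.png

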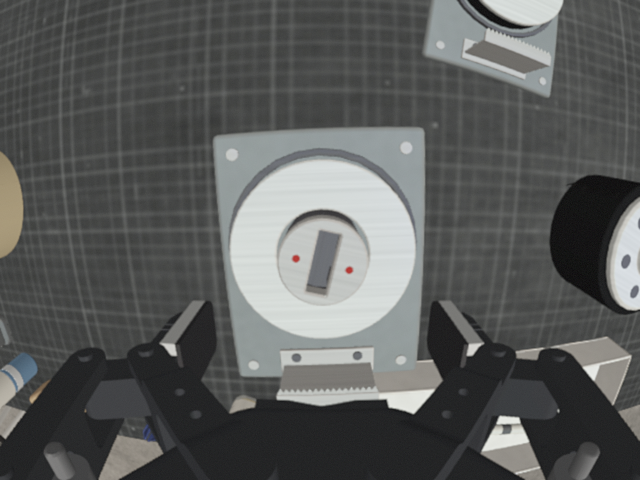

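View pics/wu1.png

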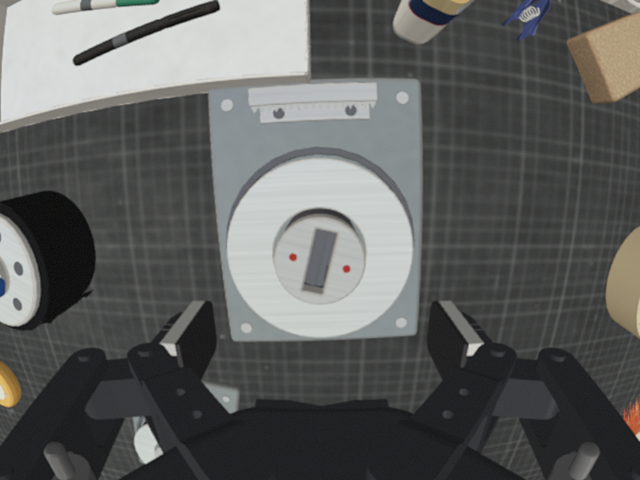

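Both wrist views show the brake plate centred near (321,247). The red dots are at (296,258) and (349,270) in the first view, and the slot is clearly turned. Next I'll compute positions from these.

Run:
```python
from h import *
for i in (0,1):
    d=pickle.load(open(f'wu{i}.pkl','rb'));p,q=np.array(d['p']),d['q'];im=d['pixels'].astype(int);D=d['depth']
    v,u=np.mgrid[0:480,0:640];uv=np.c_[u.ravel(),v.ravel()]
    o,ray=fish_ray(d,uv,p,q)
    x=(uv[:,0]-d['cx'])/d['fx'];y=(uv[:,1]-d['cy'])/d['fy'];cth=np.cos(np.hypot(x,y))
    P=(o+ray*(D.reshape(-1)/cth)[:,None]).reshape(480,640,3)
    Z=P[:,:,2]
    red=(im[:,:,0]-im[:,:,1]>60)&(abs(u-322)<45)&(abs(v-260)<45)
    n,l,s,c=cv2.connectedComponentsWithStats(red.astype(np.uint8));k=[j for j in range(1,n) if s[j,4]>8]
    cc=c[k];top=(abs(u-322)<40)&(abs(v-260)<35)
    H=np.median([np.median(Z[int(b)-3:int(b)+4,int(a)-3:int(a)+4]) for a,b in cc])
    plate_z=np.median(Z[240:270,245:265]);print('H',H,'plate z depth',plate_z)
    for h in (.056,.060,.064):
        Q=plane(*fish_ray(d,cc,p,q),h);e=Q[1]-Q[0];print(h,'dot mid',Q.mean(0)[:2],'dist',np.hypot(*e[:2]),'slot ang',(np.degrees(np.arctan2(e[1],e[0]))+90+90)%180-90)
    # slot
    g=im.mean(2);m=(g<125)&(Z<H-.0)&(abs(u-322)<22)&(abs(v-262)<38)&((u-322)**2+(v-262)**2<40**2)
    c=ell((g<130)&(abs(u-322)<25)&(v>228)&(v<297));rr=cv2.minAreaRect(c.astype(np.float32));print('slot rect',rr)
    B=plane(*fish_ray(d,cv2.boxPoints(rr),p,q),H);print('slot c',B.mean(0)[:2],'sides',np.linalg.norm(B[1]-B[0]),np.linalg.norm(B[2]-B[1]))
    # plate outer
    w=(g>150)&((im.max(2)-im.min(2))<25)&(abs(u-322)<105)&(v>145)&(v<345)&(abs(Z-.046)<.006)
    e=ell(w);Q=plane(*fish_ray(d,e,p,q),.046);print('plate',circ(Q))
    # base plate corner screws printed by hand
    scr={0:[(231.5,155),(406,147.5),(254,366),(401,360)],1:[(227,105),(402.5,98),(246.5,328),(401,323)]}[i]
    S=plane(*fish_ray(d,scr,p,q),.016);print('screws',np.round(S[:,:2],4).tolist(),S.mean(0)[:2])
```

```text
H 0.06488174386958588 plate z depth 0.046500520301579557
0.056 dot mid [0.52818037 0.0428304 ] dist 0.033382807099464805 slot ang -12.734423781833868
0.06 dot mid [0.52688471 0.04281763] dist 0.0327621649630448 slot ang -12.734423781833925
0.064 dot mid [0.52558906 0.04280487] dist 0.032141522826624774 slot ang -12.734423781833812
slot rect ((322.6672058105469, 262.5393371582031), (21.128877639770508, 62.12691879272461), 13.240520477294922)
slot c [0.52490733 0.04290322] sides 0.037941814869936495 0.012075040303271868
plate (array([0.52520442, 0.04268353]), np.float64(0.05946918741420401))
screws [[0.4624, -0.0201], [0.4572, 0.1006], [0.6298, -0.013], [0.6243, 0.1075]] [0.54342319 0.04374882]
H 0.06474183329619897 plate z depth 0.04641462823629568
0.056 dot mid [0.52267447 0.04269958] dist 0.033421670402131134 slot ang -12.89396357923195
0.06 dot mid [0.52394659 0.04267957] dist 0.032799878104590896 slot ang -12.893963579231979
0.064 dot mid [0.5252187  0.04265955] dist 0.03217808580705067 slot ang -12.893963579232022
slot rect ((319.1291809082031, 261.1067199707031), (21.58651351928711, 63.110572814941406), 12.994616508483887)
slot c [0.52592508 0.04295941] sides 0.038446366279088005 0.012303454516809618
plate (array([0.52565494, 0.04274363]), np.float64(0.05940677123938882))
screws [[0.6229, 0.1066], [0.6274, -0.0139], [0.4561, 0.0999], [0.4605, -0.0204]] [0.54173177 0.04305743]
```

Run:
```python
from h import *
from cell import r,optics
q=list(down(0.))
r.move_to([.4404,-.2952,.13],q)
r.set_gripper(.55,80)
r.move_linear([.4404,-.2952,.047],vel=.12)
print(r.current_contact_force())
r.set_gripper(0,80)
f0=r.current_contact_force();print(r.current_t(),r.current_opening(),f0)
r.move_linear([.4404,-.2952,.165],vel=.12)
print(r.current_tool_pos(),r.current_contact_force(),r.current_torque(),r.current_opening())
d=optics.get_image('wrist');cv2.imwrite('pics/roll_held.png',d['pixels'][:,:,::-1])
d=optics.get_image('scene');cv2.imwrite('pics/roll_held_s.png',d['pixels'][:,:,::-1]);print(r.current_t())
```

```text
[ 0.74818487 -0.16905852  0.88986624]
8.5333 0.21506859281526894 [-1.13249454 -0.03979099  6.58510125]
[ 0.44007281 -0.29492339  0.16428622] [-0.71353291  0.15300508 -2.76407787] [0.03569895 0.08682969 0.0091296 ] 0.2184398417557074
9.7667
```

View pics/roll_held.png

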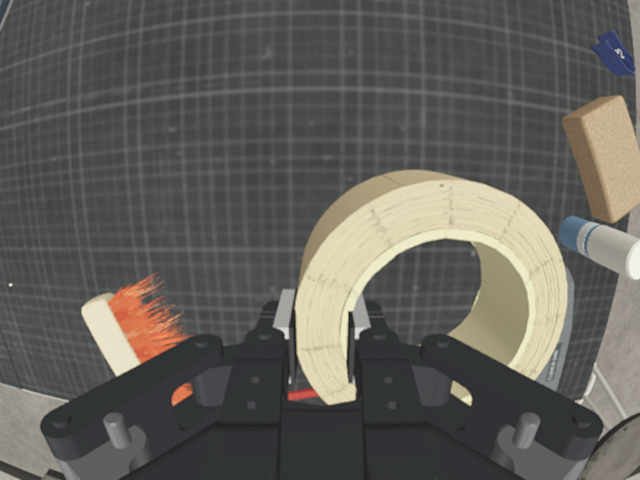

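View pics/roll_held_s.png

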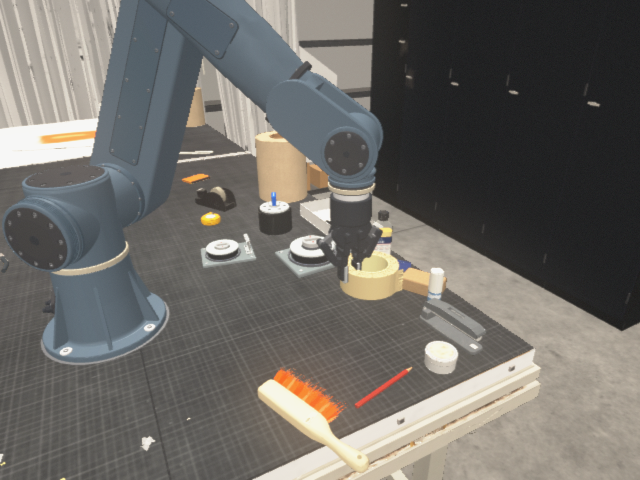

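The roll is held level, with fingers across the near wall. Next I'll carry it over and place it.

Run:
```python
from h import *
from cell import r,optics
x,y=.5254-.047,.0428
r.move_linear([x,y,.165],vel=.25)
r.move_linear([x,y,.099],vel=.1)
f0=np.array(r.current_contact_force());print(f0,r.current_tool_pos())
z=.098
while z>.088:
    r.move_linear([x,y,z],vel=.03);f=np.array(r.current_contact_force());print(round(z,4),np.round(f,2),r.current_tool_pos()[2])
    if f[2]-f0[2]>2.5: break
    z-=.001
p,q=r.current_tool_pos(),r.current_ee_rot();d=optics.get_image('wrist');d['p']=p;d['q']=q;pickle.dump(d,open('rp.pkl','wb'));cv2.imwrite('pics/rollplace.png',d['pixels'][:,:,::-1]);print(r.current_t())
```

```text
[-1.3415991  -0.41755668 -2.4450038 ] [0.47873941 0.04269719 0.09940653]
0.098 [ 0.28  0.86 -1.55] 0.09837977294818959
0.097 [-0.19 -0.11 -2.79] 0.09701416880337445
0.096 [-0.07  0.24 -2.36] 0.09592529361925646
0.095 [ 0.55  0.48 -3.21] 0.09493048410852187
0.094 [-0.79  0.4  -0.39] 0.09406401393162174
0.093 [-2.03  1.11  4.76] 0.0931925758589426
13.6333
```

View pics/rollplace.png

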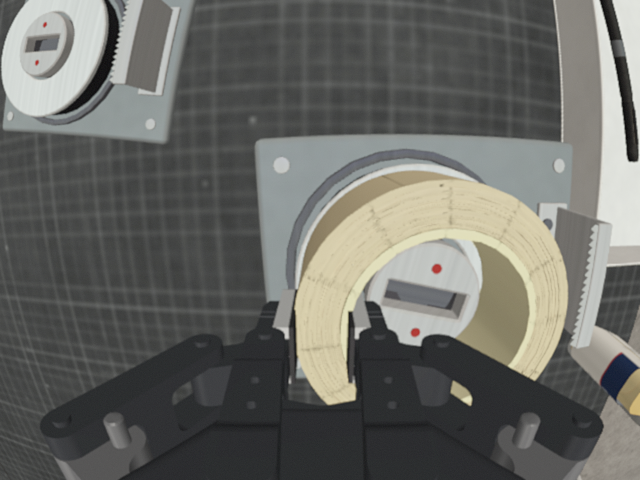

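Contact came at the expected height and the post is inside the hole. I'll release and check the centring.

Run:
```python
from h import *
from cell import r,optics
x,y=.5254-.047,.0428
r.set_gripper(.5,80)
r.move_linear([x,y,.19],vel=.2)
r.move_to([.525,.0428,.2],list(down(0)))
p,q=r.current_tool_pos(),r.current_ee_rot();d=optics.get_image('wrist');d['p']=p;d['q']=q;pickle.dump(d,open('rr.pkl','wb'));cv2.imwrite('pics/rollrel.png',d['pixels'][:,:,::-1]);print(r.current_t(),p)
p=np.array(p);im=d['pixels'].astype(int);D=d['depth']
v,u=np.mgrid[0:480,0:640];uv=np.c_[u.ravel(),v.ravel()];o,ray=fish_ray(d,uv,p,q)
th=np.hypot((uv[:,0]-d['cx'])/d['fx'],(uv[:,1]-d['cy'])/d['fy'])
P=(o+ray*(D.reshape(-1)/np.cos(th))[:,None]).reshape(480,640,3)
m=(im[:,:,0]-im[:,:,2]>25)&(abs(P[:,:,2]-.096)<.006)&(np.hypot(P[:,:,0]-.525,P[:,:,1]-.043)<.075)
print(m.sum(),np.median(P[m][:,2]));n,_=cv2.findContours(m.astype(np.uint8),cv2.RETR_CCOMP,cv2.CHAIN_APPROX_NONE)
for c in n:
    if len(c)>100:
        Q=plane(*fish_ray(d,c[:,0,:],p,q),.096);print(circ(Q))
        cc,rad=circ(Q);k=abs(np.hypot(*(Q[:,:2]-cc).T)-rad)<.0015;print(circ(Q[k]),k.mean())
# plane tilt
A=P[m];s=np.linalg.lstsq(np.c_[A[:,:2],np.ones(len(A))],A[:,2],rcond=None)[0];print('tilt',s)
```

```text
14.9833 [0.52497272 0.04275785 0.19819309]
13288 0.09612977847114924
(array([0.52464672, 0.04540621]), np.float64(0.05449956548418164))
(array([0.52419923, 0.04487479]), np.float64(0.055005900211177156)) 0.6259259259259259
(array([0.52466391, 0.04569907]), np.float64(0.03524862433637635))
(array([0.52466391, 0.04569907]), np.float64(0.03524862433637635)) 1.0
tilt [0.00116451 0.00306229 0.09527499]
```

View pics/rollrel.png

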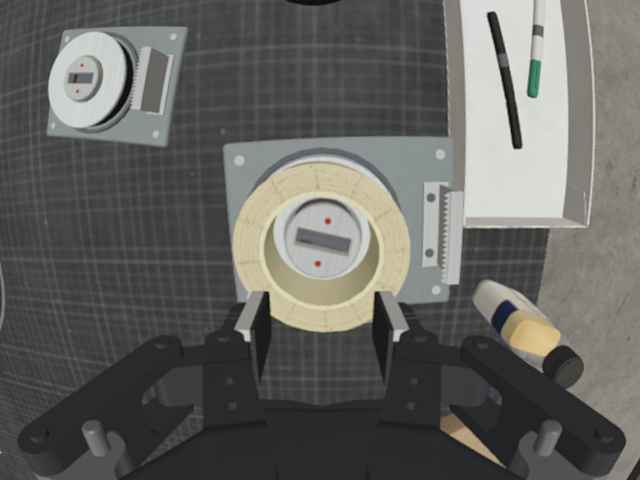

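The roll is flat, with its top at 96 mm and its centre about 3 mm off the axis, which is inside the limit. Next, a closer look at the cap.

Run:
```python
from h import *
from cell import r,optics
r.move_to([.516,.2878,.19],list(down(np.radians(156.3))));r.sleep(.15)
p,q=r.current_tool_pos(),r.current_ee_rot();d=optics.get_image('wrist');d['p']=p;d['q']=q;pickle.dump(d,open('cap.pkl','wb'));cv2.imwrite('pics/cap.png',d['pixels'][:,:,::-1]);print(r.current_t(),p)
p=np.array(p);im=d['pixels'].astype(int)
b=(im[:,:,2]-im[:,:,0]>60);b[:150]=0;b[330:]=0;b[:,:220]=0;b[:,420:]=0
c=ell(b);rr=cv2.minAreaRect(c.astype(np.float32));print(rr,b.sum())
for z in (.115,.1):
    B=plane(*fish_ray(d,cv2.boxPoints(rr),p,q),z);e=B[1]-B[0];f=B[2]-B[1]
    print(z,B.mean(0),[ (np.linalg.norm(t),np.degrees(np.arctan2(t[1],t[0]))) for t in (e,f)])
D=d['depth'];v,u=np.mgrid[0:480,0:640];uv=np.c_[u.ravel(),v.ravel()];o,ray=fish_ray(d,uv,p,q)
th=np.hypot((uv[:,0]-d['cx'])/d['fx'],(uv[:,1]-d['cy'])/d['fy'])
P=(o+ray*(D.reshape(-1)/np.cos(th))[:,None]).reshape(480,640,3)
m=(im.min(2)>120)&(abs(P[:,:,2]-.076)<.004)&(np.hypot(P[:,:,0]-.516,P[:,:,1]-.288)<.06)
Q=plane(*fish_ray(d,ell(m),p,q),.076);cc,rad=circ(Q);k=abs(np.hypot(*(Q[:,:2]-cc).T)-rad)<.0015;print('flange',circ(Q),circ(Q[k]),k.mean(),np.median(P[m][:,2]),'wing top',np.percentile(P[b][:,2],[50,95]))
```

```text
17.1583 [0.51607988 0.28752661 0.1900264 ]
((321.0353698730469, 269.45037841796875), (81.17096710205078, 23.212604522705078), 88.60282135009766) 1557
0.115 [0.51654781 0.28820776 0.115     ] [(np.float64(0.012540430704369257), np.float64(157.696774438615)), (np.float64(0.04800340900637619), np.float64(68.1127293215876))]
0.1 [0.51864511 0.29292128 0.1       ] [(np.float64(0.013500013623938345), np.float64(157.69677443861485)), (np.float64(0.051676588377126055), np.float64(68.11272932158757))]
flange (array([0.51763357, 0.29067029]), np.float64(0.04502630617601767)) (array([0.51763357, 0.29067029]), np.float64(0.04502630617601767)) 1.0 0.07657382298675156 wing top [0.1150321  0.11633474]
```

View pics/cap.png

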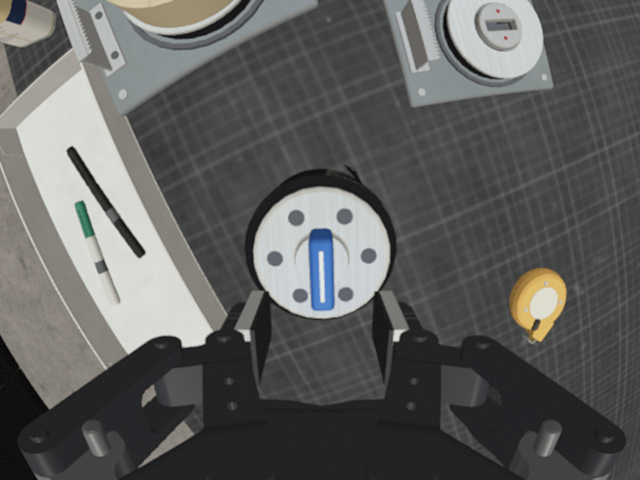

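Run:
```python
from h import *
from cell import r,optics
Q=list(down(np.radians(158)));x,y=.5173,.2899
r.move_to([x,y,.16],Q)
r.move_linear([x,y,.110],vel=.1)
print(r.current_contact_force())
r.set_gripper(0,60)
print(r.current_t(),r.current_opening(),r.current_contact_force(),r.current_tool_pos())
p,q=r.current_tool_pos(),r.current_ee_rot();d=optics.get_image('wrist');d['p']=p;d['q']=q;pickle.dump(d,open('capg.pkl','wb'));cv2.imwrite('pics/capg.png',d['pixels'][:,:,::-1])
```

```text
[-0.44141966  0.59023692  0.25451057]
18.425 0.1525233004534325 [-1.65970865 -0.44125679  6.93092071] [0.51753488 0.29009169 0.11081243]
```

View pics/capg.png

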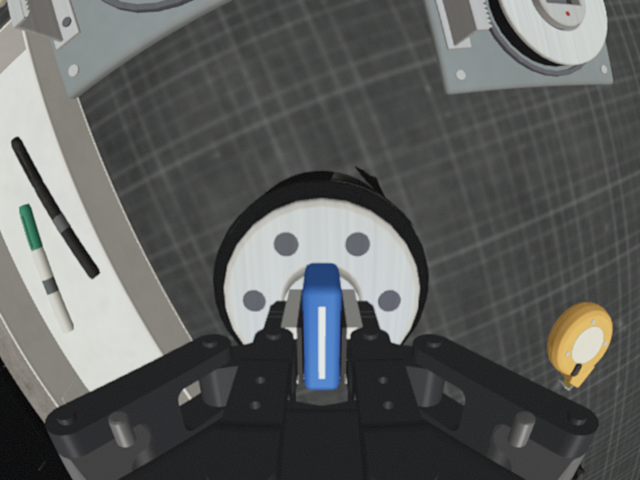

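Run:
```python
from h import *
from cell import r
print(r.current_contact_force(),r.current_tool_pos())
d=pickle.load(open('capg.pkl','rb'));p,q=np.array(d['p']),d['q'];im=d['pixels'].astype(int)
g=im.min(2);pts=[]
for a in np.radians(np.arange(-175,-4,2)):  # image up half, from approx center
    t=np.arange(70,135,.5);uu=322+t*np.cos(a);vv=296+t*np.sin(a)
    s=cv2.remap(g.astype(np.float32),uu.astype(np.float32)[None],vv.astype(np.float32)[None],cv2.INTER_LINEAR)[0]
    s=np.convolve(s,np.ones(5)/5,'same');k=np.argmin(np.diff(s)[5:-6])+5
    if s[k-4]>130 and s[k+5]<90: pts.append((uu[k],vv[k]))
pts=np.array(pts);W=plane(*fish_ray(d,pts,p,q),.076);c,rad=circ(W)
M=R.from_quat(q).as_matrix();print(len(pts),c,rad,'in tool:',M.T@(np.r_[c,.076]-p))
# fixed radius fit
from scipy.optimize import least_squares
for rr in (.046,):
    s=least_squares(lambda x:np.hypot(*(W[:,:2]-x).T)-rr,c,loss='soft_l1',f_scale=.0005);print(s.x,'in tool',M.T@(np.r_[s.x,.076]-p),np.std(s.fun))
```

```text
[-1.6106433  -0.25447636  6.75198227] [0.51752839 0.29011807 0.11080042]
86 [0.51749885 0.29003276] 0.04505266006244493 in tool: [9.59931677e-05 3.41723144e-05 3.48123469e-02]
[0.51794571 0.29111556] in tool [-1.07535555e-03  2.55114686e-05  3.48132898e-02] 0.0003580103890723037
```

Run:
```python
from h import *
from cell import r,optics
x,y=.5173,.2899
r.move_linear([x,y,.215],vel=.15)
r.move_to([.5254,.0428,.215],list(down(np.radians(77.2))))
r.sleep(.2)
print(r.current_t(),r.current_tool_pos(),r.current_contact_force(),r.current_torque(),r.current_opening())
r.move_linear([.5254,.0428,.160],vel=.12);r.sleep(.1)
F=np.mean([r.current_contact_force() for _ in range(5)],0)
print(r.current_t(),r.current_tool_pos(),F,r.current_torque())
for n in('scene','wrist'):
  d=optics.get_image(n);cv2.imwrite(f'pics/hover_{n}.png',d['pixels'][:,:,::-1])
```

```text
20.5 [0.52546988 0.04372088 0.21484573] [ 0.15393348  0.79667854 -2.04702146] [ 0.03803788 -0.05820463 -0.00897305] 0.15030553356638224
21.2083 [0.52592426 0.0428677  0.16089747] [ 0.53173119 -0.02313939 -1.77006127] [-0.01334312  0.0081159   0.00716715]
```

View pics/hover_wrist.png

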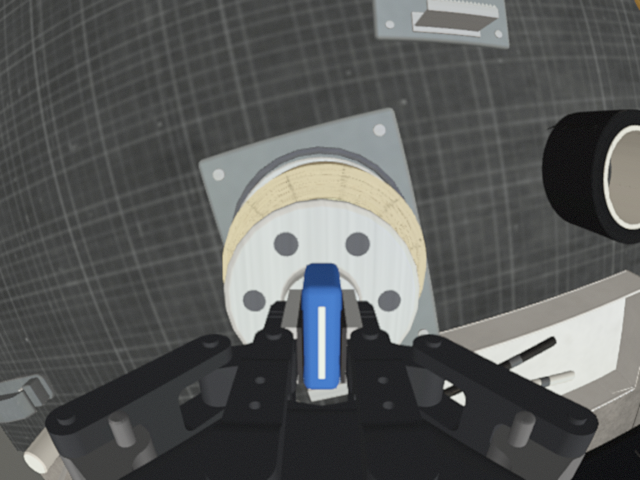

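View pics/hover_scene.png

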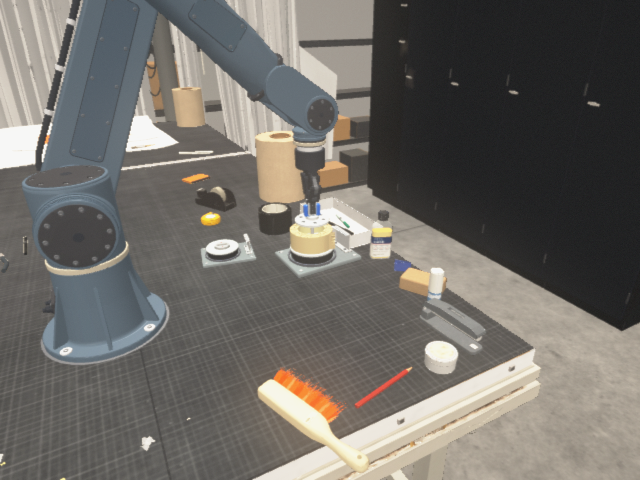

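The cap is held square over the roll. Now a guarded descent: stop on contact above TCP 0.148 (T on the lip), otherwise the T has passed.

```bash
cat >> h.py <<'E'
def force(r,n=3):
    a=[]
    for _ in range(n): a.append(r.current_contact_force()); r.sleep(.01)
    return np.mean(a,0)
E
python3 - <<'E'
from h import *
from cell import r
F0=np.array([0.5,0,-1.8]);z=.158
while z>.142:
    r.move_linear([.5254,.0428,z],vel=.03);f=force(r)-F0;p=r.current_tool_pos()
    print(round(z,4),np.round(p,4),np.round(f,2),np.round(r.current_torque(),2))
    if f[2]>3.5 or np.hypot(*f[:2])>5: break
    z-=.001
print(r.current_t())
E
```

```text
0.158 [0.5254 0.0428 0.158 ] [-0.24 -0.04  0.25] [-0.01 -0.02  0.02]
0.157 [0.5254 0.0428 0.157 ] [-0.6   0.3  -0.53] [-0.04 -0.07 -0.01]
0.156 [0.5254 0.0428 0.1559] [-0.17  0.3  -0.39] [-0.05 -0.02  0.  ]
0.155 [0.5254 0.0428 0.1549] [-0.79 -0.21 -0.27] [ 0.   -0.03  0.02]
0.154 [0.5254 0.0428 0.1539] [-0.01  0.44  0.18] [-0.04 -0.05  0.02]
0.153 [0.5254 0.0428 0.153 ] [-0.71 -0.17  0.2 ] [ 0.05 -0.05  0.06]
0.152 [0.5254 0.0428 0.152 ] [-0.63  0.16  0.81] [0.04 0.04 0.01]
0.151 [0.5254 0.0428 0.151 ] [-0.44 -0.03  0.08] [-0.01  0.02 -0.01]
0.15 [0.5254 0.0428 0.1499] [-0.65 -0.23 -0.05] [-0.02 -0.03  0.01]
0.149 [0.5254 0.0428 0.149 ] [-0.35  0.    0.08] [-0.01  0.01  0.03]
0.148 [0.5254 0.0428 0.1479] [-0.14 -0.17  0.53] [-0.01 -0.02 -0.  ]
0.147 [0.5254 0.0428 0.1469] [-0.25  0.29  0.12] [ 0.06  0.05 -0.03]
0.146 [0.5254 0.0428 0.146 ] [-0.18  0.11  0.12] [0.01 0.01 0.  ]
0.145 [0.5254 0.0428 0.145 ] [-0.93 -0.13 -0.14] [-0.04  0.01  0.05]
0.144 [0.5254 0.0428 0.144 ] [-0.83  0.04  0.24] [ 0.02  0.01 -0.05]
0.143 [0.5254 0.0428 0.143 ] [-0.46  0.33  0.49] [-0.06  0.01 -0.04]
25.7083
```

The T has passed into the slot with no contact. Next I'll press on against the spring to the floor.

Run:
```python
from h import *
from cell import r
F0=np.array([0.2,0,-1.8]);z=.1415;prev=0;step=.0015
while z>.122:
    r.move_linear([.5254,.0428,z],vel=.03);f=force(r)-F0;p=r.current_tool_pos()
    print(round(z,4),np.round(p,4),np.round(f,2),np.round(r.current_torque(),2),round(r.current_opening(),4))
    if f[2]>14 or np.hypot(*f[:2])>6: break
    if z<.132: step=.0005
    z-=step
print(r.current_t())
```

```text
0.1415 [0.5254 0.0428 0.1414] [ 0.04  0.34 -0.24] [-0.   -0.02 -0.02] 0.1524
0.14 [0.5254 0.0428 0.1399] [-0.69 -0.24  0.65] [ 0.05 -0.    0.02] 0.15
0.1385 [0.5254 0.0428 0.1384] [-0.12 -0.26 -0.04] [-0.02 -0.06 -0.02] 0.152
0.137 [0.5255 0.0428 0.1372] [-1.37 -0.1   4.08] [ 0.03  0.14 -0.02] 0.1501
0.1355 [0.5256 0.0428 0.1356] [-0.61  0.06  5.34] [-0.02  0.12 -0.02] 0.1484
0.134 [0.5255 0.0428 0.1341] [-0.7   0.41  5.28] [0.06 0.04 0.02] 0.1525
0.1325 [0.5256 0.0428 0.1326] [-0.77  0.18  7.01] [ 0.    0.07 -0.08] 0.153
0.131 [0.5256 0.0428 0.1312] [-0.89  0.01  7.06] [-0.01  0.09 -0.02] 0.1529
0.1305 [0.5255 0.0428 0.1307] [-1.2   0.46  7.65] [-0.03  0.11  0.01] 0.1548
0.13 [0.5256 0.0428 0.1302] [-1.08  0.58  8.46] [-0.02  0.16 -0.05] 0.1512
0.1295 [0.5256 0.0428 0.1297] [-1.25  0.64  7.89] [ 0.05  0.14 -0.04] 0.1518
0.129 [0.5256 0.0428 0.1293] [-1.33  0.56  8.29] [-0.01  0.14 -0.02] 0.151
0.1285 [0.5256 0.0428 0.1288] [-0.82  0.72  8.8 ] [0.01 0.16 0.01] 0.1512
0.128 [0.5255 0.0428 0.1283] [-1.1   1.29  8.75] [ 0.04  0.22 -0.04] 0.1514
0.1275 [0.5256 0.0428 0.1282] [-2.85 -0.15 13.85] [ 0.01  0.49 -0.04] 0.1534
0.127 [0.5257 0.0428 0.1281] [-4.76  0.61 18.58] [0.01 0.91 0.02] 0.1541
30.1083
```

Floor contact came at TCP 0.1281, close to the predicted height. I'll ease up about 0.7 mm and turn clockwise, watching the torque.

Run:
```python
from h import *
from cell import r
F0=np.array([0.2,0,-1.8])
r.move_linear([.5254,.0428,.1287],vel=.02);f=force(r)-F0;print(r.current_tool_pos(),f,r.current_t())
a=77.2
for a in list(np.arange(69.2,-3,-8))+[-5,-8,-10,-12,-13.5,-15]:
    r.move_linear([.5254,.0428,.1287],list(down(np.radians(a))))
    f=force(r)-F0;t=r.current_torque();Y=R.from_quat(r.current_ee_rot()).as_matrix()[:,1]
    print(round(a,1),np.degrees(np.arctan2(Y[1],Y[0])).round(1),np.round(f,1),np.round(t,2),round(r.current_opening(),3),r.current_t())
    if abs(t[2])>.7 or f[2]>20 or np.hypot(*f[:2])>10: print('stop');break
```

```text
[0.52555539 0.04280131 0.12906889] [-1.20834537  0.32053485  8.20291838] 30.3833
69.2 69.2 [-0.9 -0.3  8.1] [-0.06  0.12 -0.21] 0.152 30.7
61.2 61.2 [0.1 0.  8.8] [-0.07  0.04 -0.23] 0.152 31.0167
53.2 53.2 [-0.5 -0.4  8.2] [-0.05  0.09 -0.25] 0.154 31.3333
45.2 45.2 [-0.1 -0.7  8.2] [-0.04  0.04 -0.21] 0.155 31.65
37.2 37.2 [-0.5 -0.5  8.6] [-0.17  0.09 -0.16] 0.155 31.9667
29.2 29.2 [-0.5 -0.5  8.9] [-0.12  0.05 -0.19] 0.149 32.2833
21.2 21.2 [-0.7 -0.6  8.5] [-0.13  0.1  -0.18] 0.147 32.6
13.2 13.2 [-0.3 -0.3  8. ] [-0.15  0.11 -0.24] 0.152 32.9167
5.2 5.2 [-0.2 -0.6  8.4] [-0.09  0.11 -0.21] 0.15 33.2333
-2.8 -2.8 [-0.6 -0.3  8.2] [-0.14  0.15 -0.2 ] 0.154 33.55
-5 -5.0 [-0.8 -1.2  8.4] [-0.27  0.09 -0.06] 0.151 33.825
-8 -8.0 [ 0.8 -1.4  8.4] [-0.31  0.07 -0.14] 0.151 34.1
-10 -10.0 [-0.1 -1.9  8.3] [-0.35  0.05 -0.03] 0.154 34.375
-12 -12.0 [-0.3 -1.7  8.5] [-0.33  0.09 -0.01] 0.153 34.65
-13.5 -13.5 [-0.3 -1.8  8.5] [-0.32  0.1  -0.01] 0.153 34.925
-15 -15.0 [-0.2 -1.6  8.2] [-0.36  0.04  0.03] 0.149 35.2
```

Run:
```python
from h import *
from cell import r,optics
p,q=r.current_tool_pos(),r.current_ee_rot();d=optics.get_image('wrist');d['p']=p;d['q']=q;pickle.dump(d,open('turned.pkl','wb'));cv2.imwrite('pics/turned.png',d['pixels'][:,:,::-1]);print(p,r.current_torque(),r.current_contact_force())
```

```text
[0.52575808 0.04253348 0.12907097] [-0.34363866  0.07424764  0.00891069] [ 0.86247724 -1.94494472  6.77608627]
```

View pics/turned.png

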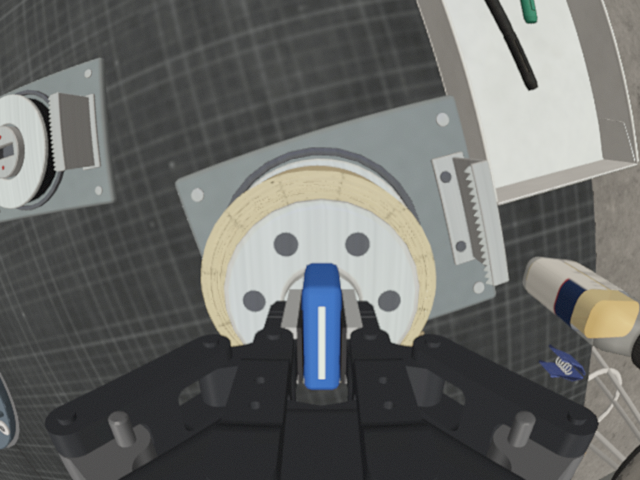

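The wing is still square in the jaws, with the flange holes at the same pixels (286,243) and (357,243), so it did not slip. The turn is about 92°. Now I'll let it rise into the groove.

Run:
```python
from h import *
from cell import r
F0=np.array([0.2,0,-1.8]);Q=list(down(np.radians(-12.8)))
r.move_linear([.5254,.0428,.1287],Q)
z=.1292
while z<.1365:
    r.move_linear([.5254,.0428,z],vel=.03);f=force(r)-F0;p=r.current_tool_pos()
    print(round(z,4),np.round(p,4),np.round(f,2),np.round(r.current_torque(),2),round(r.current_opening(),4))
    if f[2]<-3: break
    z+=.0006
print(r.current_t())
```

```text
0.1292 [0.5256 0.0428 0.1295] [-0.75  0.24  7.43] [-0.05  0.18 -0.01] 0.1501
0.1298 [0.5256 0.0428 0.1301] [-0.66 -0.06  8.32] [-0.07  0.13  0.05] 0.1502
0.1304 [0.5256 0.0428 0.1307] [-0.63  0.67  7.96] [-0.05  0.1   0.09] 0.1532
0.131 [0.5256 0.0428 0.1313] [-1.07  0.04  7.41] [-0.05  0.15  0.03] 0.1528
0.1316 [0.5256 0.0428 0.1318] [-0.64  0.56  7.17] [-0.05  0.1   0.02] 0.1513
0.1322 [0.5256 0.0428 0.1325] [-0.58  0.32  7.43] [-0.06  0.1   0.04] 0.1555
0.1328 [0.5255 0.0428 0.1328] [ 1.55 -0.22  3.28] [-0.12 -0.18  0.01] 0.1497
0.1334 [0.5254 0.0428 0.1329] [ 5.51 -0.33 -7.5 ] [-0.01 -0.89  0.08] 0.1503
37.7
```

It caught at 4.7 mm above the floor (4.5 expected in the groove) and resisted a 7 N pull, so it is locked. Next I'll release and check.

Run:
```python
from h import *
from cell import r,optics
r.move_linear([.5254,.0428,.1329],vel=.03)
r.set_gripper(.45,60)
r.move_linear([.5254,.0428,.23],vel=.15);r.sleep(.3)
p,q=r.current_tool_pos(),r.current_ee_rot();d=optics.get_image('wrist');print(r.current_t(),r.current_contact_force())
cv2.imwrite('pics/fin_w.png',d['pixels'][:,:,::-1])
s=optics.get_image('scene');cv2.imwrite('pics/fin_s.png',s['pixels'][:,:,::-1])
p=np.array(p);im=d['pixels'].astype(int);D=d['depth'];v,u=np.mgrid[0:480,0:640];uv=np.c_[u.ravel(),v.ravel()];o,ray=fish_ray(d,uv,p,q)
th=np.hypot((uv[:,0]-d['cx'])/d['fx'],(uv[:,1]-d['cy'])/d['fy'])
P=(o+ray*(D.reshape(-1)/np.cos(th))[:,None]).reshape(480,640,3);c=np.hypot(P[:,:,0]-.5254,P[:,:,1]-.0428)
b=(im[:,:,2]-im[:,:,0]>60)&(c<.04);print('wing top',np.percentile(P[b][:,2],[50,90]),'expect ~.1375')
Q=plane(*fish_ray(d,ell(b),p,q),.137)[:,:2];rr=cv2.minAreaRect((Q*1e4).astype(np.float32));print('wing',rr)
m=(im[:,:,0]-im[:,:,2]>25)&(c>.048)&(c<.054)&(P[:,:,2]>.07);print('roll top',m.sum(),np.median(P[m][:,2]),'free .096, limit .0945')
for n,mm in (('roll',m),('flange',(im.min(2)>140)&(c<.044)&(c>.02))):
    A=P[mm];print(n,np.median(A[:,2]),np.linalg.lstsq(np.c_[A[:,:2],np.ones(len(A))],A[:,2],rcond=None)[0][:2])
W=plane(*fish_ray(d,ell(((im.min(2)>140)&(c<.05)&(abs(P[:,:,2]-.0985)<.004))),p,q),.0985);print('flange circ',circ(W))
```

```text
39.4667 [-0.38992447  0.08577793  0.33970002]
wing top [0.13700971 0.13795621] expect ~.1375
wing ((5258.70556640625, 441.60784912109375), (465.0466613769531, 123.54524230957031), 77.2115249633789)
roll top 3198 0.09123528456135088 free .096, limit .0945
roll 0.09123528456135088 [ 0.02645439 -0.01439683]
flange 0.09862480830949094 [0.02994207 0.15420469]
flange circ (array([0.5253316 , 0.04166807]), np.float64(0.04498156315502345))
```

View pics/fin_w.png

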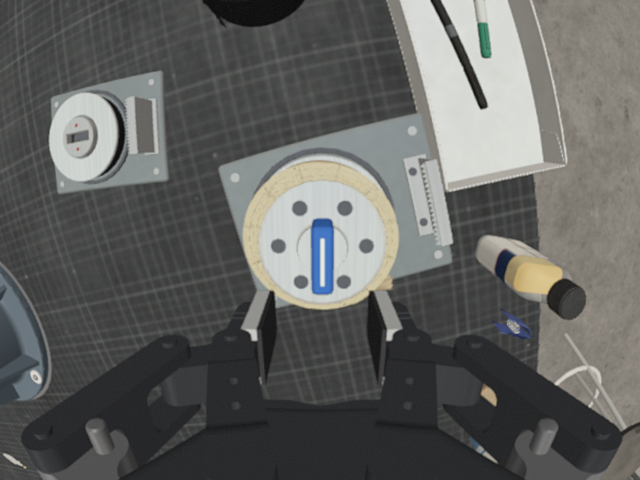

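View pics/fin_s.png

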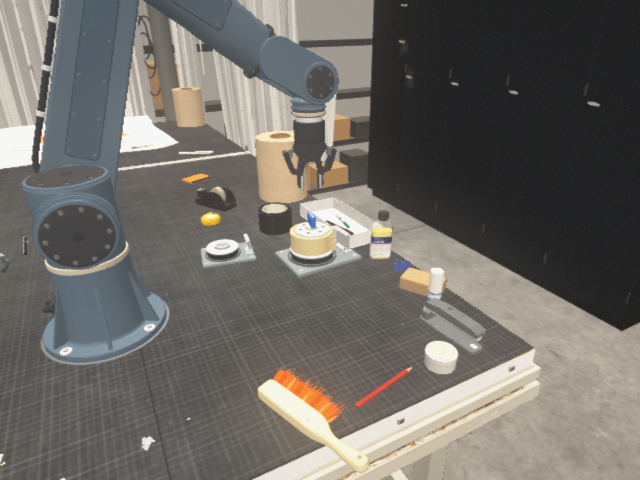

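The cap is locked with its wing at 77° (15° off the unwinder's y) and the roll is pressed down. The flange tilt fit looks contaminated by the white hub, so I'll redo it.

Run:
```python
from h import *
from cell import r,optics
p,q=r.current_tool_pos(),r.current_ee_rot();d=optics.get_image('wrist')
p=np.array(p);im=d['pixels'].astype(int);D=d['depth'];v,u=np.mgrid[0:480,0:640];uv=np.c_[u.ravel(),v.ravel()];o,ray=fish_ray(d,uv,p,q)
th=np.hypot((uv[:,0]-d['cx'])/d['fx'],(uv[:,1]-d['cy'])/d['fy'])
P=(o+ray*(D.reshape(-1)/np.cos(th))[:,None]).reshape(480,640,3);c=np.hypot(P[:,:,0]-.5254,P[:,:,1]-.0428)
for n,lo,hi,mm in (('flange',.027,.041,im.min(2)>140),('roll',.049,.052,im[:,:,0]-im[:,:,2]>25)):
    A=P[mm&(c>lo)&(c<hi)];A=A[abs(A[:,2]-np.median(A[:,2]))<.005]
    print(n,len(A),np.median(A[:,2]),np.linalg.lstsq(np.c_[A[:,:2],np.ones(len(A))],A[:,2],rcond=None)[0][:2])
t=cv2.imread('pics/top0.png');e=optics.get_image('top');cv2.imwrite('pics/fin_top.png',e['pixels'][:,:,::-1])
```

```text
flange 4554 0.09852136939909215 [-0.0008892  -0.00133448]
roll 1643 0.09127680091459284 [ 0.00117441 -0.00059075]
```

View pics/fin_top.png

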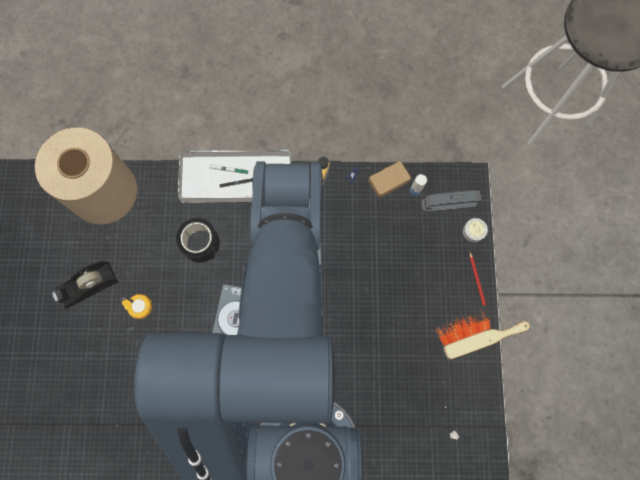

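The flange and roll are level. The bystanders I can see in the top view are where they started, for example the black roll at (196,239), the stapler at (451,200) and the tin at (475,230). The arm partly hides the bottle, but the scene view shows it unmoved at (381,240). I'll hand in.

```bash
python3 -c "
from cell import r
print(r.current_t());r.hand_in();print('ok')"
```

```text
39.6167
the job is handed in; nothing more can be done
ok
```

The cream roll is on the brake plate, the hub cap is locked over it, and I handed the job in at 39.6 s. No verdict is reported.

**What I did**
- **Roll:** I set the cream roll down flat around the post, about 3 mm off the axis.
- **Insertion:** The slot was turned about 15° from the unwinder's x axis, as seen by the wrist camera. I aligned the cap to it and the T went in without touching the lip, so no search by feel was needed.
- **Turn and lock:** I pressed until the T met the floor, with about 19 N total at the wrist, most of the excess over the 9 N spring load. I eased up 0.7 mm and turned clockwise about 90°. The cap rose 4.7 mm from the floor into the groove (4.5 expected) and held against a 7 N upward pull.

**Last checks**

| Check | Measured | Limit |
|---|---|---|
| Grip centre height, from the catch height (wing top 0.137–0.138 m agrees) | about 0.122 m | 0.1255 m |
| Wing angle from the unwinder's y axis | about 15° (0.26 rad) | 0.52 rad |
| Cap centre from the axis | about 1–1.5 mm | 6 mm |
| Roll top height | 0.0913 m (centre about 0.066 m) | centre 0.0695 m |
| Flange and roll tilt | under 0.002 rad | 0.08 rad |

The gripper is clear of everything, and the bystanders I could see had not moved; the bottle was partly hidden from above but unmoved in the scene view.

**What disagreed**
- My first flange tilt fit gave 0.15 rad because it included the white hub. Refitted on the flange ring alone, it was level.
- The torque showed no distinct end stop during the turn. I relied on the wing's angle, the rise into the groove and the pull test to confirm the lock.

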